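# Pack the corkscrew and foil cutter into the foam-lined case

### The arm

A 6-joint arm with a two-finger parallel gripper is mounted at the origin on the work surface. World frame = base frame: x ahead of the robot, y to its left, z up, the work surface at z = 0. Lengths are in m, angles in rad, forces in N, time in s.
With the tool pointing down it reaches from about 0.325 to 0.85 m from the base axis. Payload 4.4 kg.
Tool frame: the origin (TCP) lies at the very end of the fingers, on their centre line; the grasp point (between the pads) lies 19 mm behind it; z points along the fingers, y is the line along which they close (so a half turn about z gives the same grasp; the last joint's range is limited). The gripper opens to 94 mm and grips with 3 to 60 N. Pads are 16 mm wide; open, the fingers measure 119 mm over their backs; the gripper's body (75 mm by 177 mm) begins 78 mm behind the grasp point.
Start: joints at [1.192, 0.207, 1.542, -0, 1.393, -0.15], TCP at [0.13, 0.56, 0.205] pointing down, gripper open.
Joint ranges: [-2.73, 2.73], [-0.86, 2.22], [0.23, 2.46], [-1.11, 4.25], [0.08, 2.63], [-2.82, 2.82]. Speed limits (rad/s): [2.79, 2.79, 3.14, 3.14, 3.14, 3.14].

### API

Orientations are given as a rotation vector (axis times angle).
In Python, from plant import robot gives the robot as it stands. The module is installed in compiled form; this text tells all that it offers.
- The arm moves only by the tool move_arm, never from a script. Its argument "steps" is a list of rows, each a list of 2 entries, a list of its own where there are three numbers: the shift along the tool's x, y, z scaled (see below), then the turn, a rotation vector about the tool's x, y, z scaled (see below). A call has 1 to 12 rows; each row is the pose to reach, as a shift and turn from the pose commanded when the call began, along the tool's axes at that moment; what a row does not reach only later rows make up. The controller multiplies each number of a shift by 0.12 m and each number of a turn by 60 degrees. A row lasts 1/8 s, in which the tool goes at most 62.5 mm and 10.7 degrees, less where a joint would pass 70% of its speed; a pose out of reach is approached as far as the arm can. A call with a number of a shift or a turn outside -1 to 1 is refused whole. A call with a gripper value outside its range is refused whole. "jaw" is the opening, from 0 (shut) to 1 (fully open), set as the call begins (left out, the last holds). The fingers move at their own pace and stop on an object; "grip_force" is the grip in N (left out, the last holds). Time passes only in rows, so rows that repeat a pose let the fingers close. It gives the time, the measured TCP pose, the force, the opening and the grip force at its end, in the units of the state.
- robot.get_state(): the state, without advancing time (a new reading comes with each control period).
- robot.get_image(name): name is "scene" or "top"; returns (picture, depth): 384x512x3 uint8, red, green, blue; 384x512 float32, m along the optical axis (not along the pixel's ray), 0 where there is no reading.
- robot.camera_model(name): a dict with "fx", "fy", "cx", "cy" (pixels), "k1" (the pictures are not rectified: a ray, as slopes to the right and down, at radius r is drawn at 1 + k1 r^2 times it, then the intrinsics apply), "extrinsics" (4x4, takes a point from camera to world coordinates). Camera axes: x right, y down, z forward; pixel columns grow to the right and rows downward; lengths in m; the calibration is good to about 2 mm. A picture is of the moment at which its call begins. camera_model takes no time and is no camera call.
- robot.hand_in(): hands the job in; it is judged then, once.
The state is a dict: "clock": time; "qpos": joint angles; "qd": joint speeds; "joint_torque": joint torques, N m; "tool_pos": TCP position; "eef_rot": TCP orientation; "wrist_force": force on the tool from outside, world axes, zero at the start; "wrist_torque": the same for the moment, N m; "width": opening from 0.0 (shut) to 1.0 (fully open); "grasp_force": force on a finger pad.
Only numpy, scipy, OpenCV 4.12 (cv2) and the standard library are available. Lean on these libraries where they do the work, as an engineer would, in place of code of your own. Each camera call takes 0.05 s, during which the arm holds its last target. There are 200 camera calls.

### The job

Put the corkscrew that lies on the serving board into the matching long, narrow cutout of the foam-lined case, standing on its narrow edge as it does now, and press it down until it is fully home and level. The foil cutter is only perched in its own cutout: press that fully home and level too. Leave everything else on the counter where it stands.

Things in the scene. Friction and masses are not known exactly. Their poses are not given: they have to be found in the camera images.
- case: Fixed open wooden case lined with grey foam, 190 (x) by 250 (y) mm, rim 40 mm high, foam top 38 mm above the counter. Origin: centre of underside. In the foam, at case x,y in mm: long cutout (-45,-42); foil cutter's cutout (42,60); a wider, shorter one, 34 by 98, at (42,-50), to stay empty; a round steel stopper 38 mm across at (-45,72), already seated, 7 mm proud.
- long_cutout (a point): Floor centre of the long cutout, 24 mm below the foam top; axes as the case's. 27 (x) by 121 (y) mm. Two springy tapered bulges on each long wall, 36 mm either side of the middle, 19 mm apart across: they stop the corkscrew with its underside about 11 mm below the foam top; 8 to 14 N push it on to the floor. Home: its origin here, its x along this y either way, top 6 mm proud.
- foil_cutout (a point): Floor centre of the foil cutter's cutout, 24 mm below the foam top; axes as the case's. 45 (x) by 67 (y) mm, two springy tapered bulges on each long wall, 16 mm either side of the middle, 37 mm apart across; 8 to 14 N push the cutter past them to the floor. Home: its origin here, its top 6 mm above the foam.
- corkscrew: Folded waiter's corkscrew: a dark wooden bar with round steel ends, 115 long (its x), 22 wide (its y), 30 mm high (its z), 0.08 to 0.16 kg, standing on its narrow edge on the serving board. Origin: centre of its underside; flat top 30 mm above it. To be gripped across its width from above.
- foil_cutter: Black plastic U-shaped block, 62 long (x), 40 wide (y), 30 mm high (z). Origin: centre of underside. Solid bridge from x=-31 to -3 mm, then two legs 12 mm wide with a 16 mm gap between, to x=31 mm. It starts perched on the bulges of its cutout, about 19 mm proud of the foam and roughly level, its x along the case's y; it only needs pressing.
- board: Wooden serving board fixed to the counter, 210 (x) by 220 (y) by 16 mm thick; the corkscrew, a cork and a metal stopper stand on it. Origin: centre of its underside.
- cork: Wine cork standing on the board, 24 mm across, 44 mm high; leave it. Origin: centre of its underside.
- stopper: Turned steel bottle stopper standing on the board, 40 mm across, 44 mm high; leave it. Origin: centre of its underside.
- jar: Glass jar, 72 mm across, 100 mm high, at the back; leave it. Origin: centre of its underside.
- coasters: Stack of four round coasters, 96 mm across, 24 mm high, at the back; leave it. Origin: centre of its underside.
- wine: Green wine bottle, 74 mm across, 290 mm high, on the right (-y) side; leave it. Origin: centre of its underside.
- wineglass: Stemmed wine glass, 76 mm across, 167 mm high, on the left (+y) side; leave it. Origin: centre of its underside.
Things that resemble listed ones, but are neither listed nor needed, are in the scene too. There is more than one size of the foil_cutter; the job needs the largest.

How it is judged:
By the outcome, as a careful person would: the job done as asked, in the order asked, and still so for the second after the job is handed in, with the robot touching nothing.
It also fails if it takes over 69 s, if anything falls off the work surface, if the arm or the gripper's body presses on something with over 40 N, if the wrist force passes 120 N, or if a joint passes its speed limit or range.

## Working session

There is one attempt and no reset: what is moved stays moved. The work goes in short steps, Python scripts to look and compute and a tool call to move; the robot and the scene stay as the last step left them, time stands still between calls to the robot, and variables do not carry over. Pictures are saved under pics/ and viewed, at most 10 in all, crops included, and the job is handed in when it is done.

Besides the shell and the picture viewer there is one more tool, called after ">>>" as name([rows], argument=value, ...), one row to a line, values as JSON. move_arm: Moves the arm, as the interface text tells. Shifts and turns lie within -1 to 1; 1 stands for 0.12 m of shift or 60 degrees of turn. Its arguments: {"type":"object","properties":{"steps":{"type":"array","items":{"type":"array"}},"jaw":{"type":"number"},"grip_force":{"type":"number"}},"required":["steps"]}

```bash
mkdir -p pics; cat > h.py <<'E'
import numpy as np,cv2
from plant import robot
def grab(n):
    im,d=robot.get_image(n); return im,d,robot.camera_model(n)
def rays(m,uv):
    K=np.array([[m['fx'],0,m['cx']],[0,m['fy'],m['cy']],[0,0,1.]])
    uv=np.array(uv,float).reshape(-1,1,2)
    return cv2.undistortPoints(uv,K,np.array([m['k1'],0,0,0.])).reshape(-1,2)
def plane(m,uv,z):
    r=rays(m,uv);T=np.array(m['extrinsics']);d=np.c_[r,np.ones(len(r))]@T[:3,:3].T
    o=T[:3,3];return o+d*((z-o[2])/d[:,2])[:,None]
E
python3 - <<'E'
from h import *
for n in ('top','scene'):
    im,d,m=grab(n); cv2.imwrite(f'pics/{n}0.png',cv2.resize(im[...,::-1],(800,600),interpolation=cv2.INTER_CUBIC)); np.savez(f'{n}0.npz',im=im,d=d)
    print(n,{k:np.round(v,4).tolist() for k,v in m.items()})
print(robot.get_state())
E
```

```text
top {'fx': 440.4707, 'fy': 440.4707, 'cx': 250.6018, 'cy': 196.6674, 'k1': -0.0009, 'extrinsics': [[0.0044, -0.9848, 0.1738, 0.2966], [-0.9999, -0.0066, -0.0119, -0.0006], [0.0128, -0.1737, -0.9847, 1.5873], [0.0, 0.0, 0.0, 1.0]]}
scene {'fx': 491.7287, 'fy': 491.7287, 'cx': 255.0254, 'cy': 197.3514, 'k1': -0.0989, 'extrinsics': [[-0.5852, 0.6534, -0.4802, 1.2379], [0.8108, 0.4784, -0.3371, 0.4591], [0.0095, -0.5866, -0.8098, 1.1422], [0.0, 0.0, 0.0, 1.0]]}
{'clock': 0.1, 'qpos': array([ 1.19152061e+00,  2.07340343e-01,  1.54277556e+00, -3.51689063e-05,
        1.39353624e+00, -1.50486791e-01]), 'qd': array([-5.25264295e-05, -6.54260956e-04, -3.01571710e-03, -6.82526004e-05,
        2.36794420e-03,  3.44162392e-04]), 'joint_torque': array([-1.09028719e-03, -3.71866429e+01, -2.82291234e+01,  6.99833455e-02,
        3.12702789e-02, -6.83133294e-05]), 'tool_pos': array([0.13015132, 0.55932825, 0.20442064]), 'eef_rot': array([-0.35852985, -3.12055658,  0.00313594]), 'wrist_force': array([-0.80219641, -0.22587022, -0.73052471]), 'wrist_torque': array([-0.03326317,  0.04934334,  0.03116932]), 'grasp_force': 0.0, 'width': 1.0002407721874367}
```

View pics/top0.png

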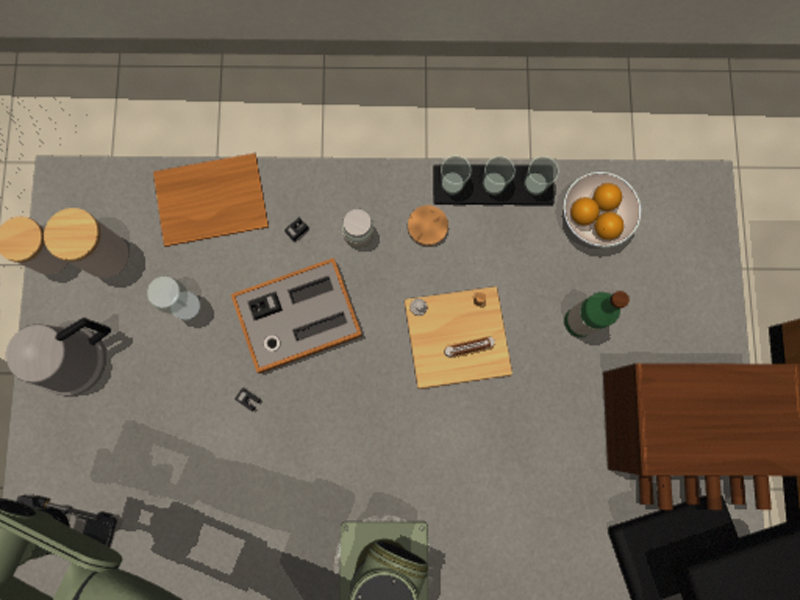

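View pics/scene0.png

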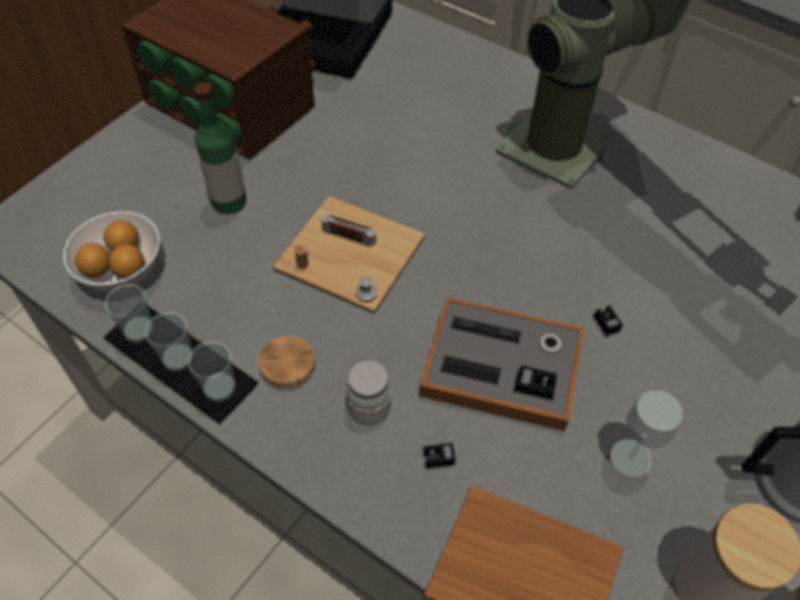

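The top view (800x600) shows the case at about (297,315). The long narrow cutout is at (320,327), the wider one at (311,290), and the seated stopper at (272,343). The corkscrew is on the serving board at (469,347), with the cork at (480,299) and the stopper at (418,306).

There are three foil cutter candidates: (264,305) in the case, (296,229) and (248,399). The one in the case fits, being the largest and perched in its cutout. I'll confirm this in a crop and measure.

```bash
cat > meas.py <<'E'
from h import *
def cloud(im,d,m):
    v,u=np.mgrid[:384,:512]; r=rays(m,np.c_[u.ravel(),v.ravel()]);z=d.ravel()
    T=np.array(m['extrinsics']);P=np.c_[r*z[:,None],z]@T[:3,:3].T+T[:3,3]
    P[z==0]=np.nan; return P.reshape(384,512,3)
def rect(P):
    c,s,a=cv2.minAreaRect((P[:,:2]*1000).astype(np.float32)); 
    if s[0]<s[1]: s=s[::-1];a+=90
    return np.round(c,1),np.round(s,1),round((a+90)%180-90,1)
E
python3 - <<'E'
from meas import *
D={}
for n in ('top','scene'):
    z=np.load(n+'0.npz');m=robot.camera_model(n);im,d=z['im'],z['d'];P=cloud(im,d,m);D[n]=(im,P)
    g=im.max(2).astype(int); hsv=cv2.cvtColor(im,cv2.COLOR_RGB2HSV)
    s=800/512
    bx={'top':((232,258),(364,372)),'scene':((415,295),(590,430))}[n]
    roi=np.zeros(g.shape,bool);roi[int(bx[0][1]/s):int(bx[1][1]/s),int(bx[0][0]/s):int(bx[1][0]/s)]=1
    br=(roi&(hsv[...,1]>100)&(hsv[...,0]<25)&(g>60)&(P[...,2]>.028)&(P[...,2]<.05))
    v,u=np.nonzero(br);print(n,'case rim',rect(plane(m,np.c_[u,v],.04)),len(u))
    print(' rim z median',np.nanmedian(P[br][:,2]))
    dark=(roi&(g<62)&~((hsv[...,1]>120)&(g>50))).astype(np.uint8)
    k,l,st,ce=cv2.connectedComponentsWithStats(dark)
    for i in range(1,k):
        if st[i,4]>25:
            v,u=np.nonzero(l==i);print(' dark',np.round(ce[i]*s),st[i,4],rect(plane(m,np.c_[u,v],.038)),'z',np.round(np.nanpercentile(P[l==i][:,2],[5,50,95]),3))
    bx={'top':((425,325),(510,370)),'scene':((310,200),(390,255))}[n]
    roi[:]=0;roi[int(bx[0][1]/s):int(bx[1][1]/s),int(bx[0][0]/s):int(bx[1][0]/s)]=1
    for zt in(.028,.036,.040):
        q=roi&(P[...,2]>zt); v,u=np.nonzero(q)
        if len(u)>5: print(' cork z>',zt,len(u),rect(plane(m,np.c_[u,v],.046)),rect(P[q]),'zmed',np.nanmedian(P[q][:,2]))
    bd=np.nanmedian(P[int((380 if n=='top' else 290)/s)][int((425 if n=='top' else 340)/s):][:5],0);print(' board',bd)
def crop(n,x0,y0,x1,y1,w,h):
    s=800/512;return cv2.resize(D[n][0][int(y0/s):int(y1/s),int(x0/s):int(x1/s),::-1],(w,h),interpolation=cv2.INTER_CUBIC)
a=np.hstack([crop('top',220,210,380,420,300,394),crop('scene',410,280,640,480,453,394)])
b=np.hstack([crop('top',400,285,520,390,230,200),crop('scene',270,190,430,310,267,200),np.zeros((200,256,3),np.uint8)])
cv2.imwrite('pics/crop1.png',np.vstack([a,b]))
E
```

```text
top case rim (array([553.6, 199.8]), array([249.6, 191.4]), -69.5) 595
 rim z median 0.038965453828302854
 dark [308. 286.] 97 (array([611.7, 168.3]), array([95.4, 30. ]), -69.1) z [0.007 0.015 0.029]
 dark [264. 306.] 194 (array([572.1, 270.3]), array([65.8, 45.5]), -69.0) z [0.013 0.053 0.062]
 dark [317. 323.] 90 (array([533.4, 147.9]), array([118.5,  22.5]), -61.8) z [0.007 0.016 0.029]
 cork z> 0.028 206 (array([ 481.6, -194. ]), array([111.9,  23.5]), -76.7) (array([ 482.3, -194.4]), array([112. ,  22.7]), -76.4) zmed 0.04581453204200803
 cork z> 0.036 199 (array([ 482. , -193.9]), array([111.8,  23. ]), -77.2) (array([ 482.3, -194.4]), array([112. ,  22.7]), -76.4) zmed 0.04608518453095711
 cork z> 0.04 188 (array([ 482.2, -193.9]), array([111.9,  22.2]), -76.7) (array([ 482.4, -194.3]), array([112.1,  22.5]), -76.0) zmed 0.046322134026644535
 board [ 0.40687508 -0.10342242  0.01753499]
scene case rim (array([559.8, 204.1]), array([247.9, 195.3]), -69.6) 927
 rim z median 0.038786229243280124
 dark [485. 329.] 329 (array([530.3, 148.1]), array([119.2,  24.9]), -69.8) z [0.011 0.02  0.034]
 dark [470. 369.] 379 (array([614.1, 170.9]), array([96. , 32.4]), -69.9) z [0.01  0.016 0.034]
 dark [536. 383.] 395 (array([571.4, 271.9]), array([67. , 54.1]), -69.5) z [0.03  0.054 0.059]
 cork z> 0.028 335 (array([ 491.9, -186.9]), array([117.8,  39.7]), -77.7) (array([ 485. , -190.9]), array([114.7,  29.1]), -77.6) zmed 0.044077789260638545
 cork z> 0.036 272 (array([ 487.3, -188.7]), array([116.1,  30.2]), -77.4) (array([ 484.8, -190.9]), array([114.7,  28.8]), -77.6) zmed 0.04510240463047588
 cork z> 0.04 241 (array([ 486.9, -189.6]), array([114.5,  29. ]), -77.5) (array([ 484.8, -190.9]), array([114.7,  28.8]), -77.6) zmed 0.04550888666506392
 board [ 0.5951642  -0.11960975  0.01507941]
```

View pics/crop1.png

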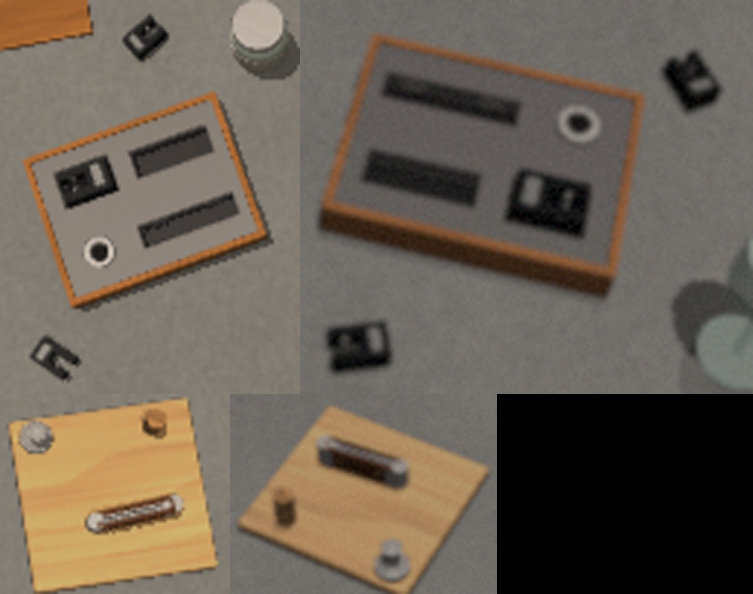

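The crops confirm it. The foil cutter in the case is clearly larger than the two loose ones, and the corkscrew stands on the board with free space around it. The case yaw is about 20.5° and the corkscrew axis is at about 103°. I'll move over the board at travel height.

>>> move_arm([
  [[-0.24, -0.3, 0], [0, 0, 0]],
  [[-0.48, -0.6, 0], [0, 0, 0]],
  [[-0.715, -0.906, 0], [0, 0, 0]],
], jaw=0.6)

```text
clock: 0.48
tool_pos: [0.1895, 0.4331, 0.2049]
eef_rot: [-0.358, -3.121, 0.002]
wrist_force: [-0.0, -0.1, 0.9]
width: 0.717
grasp_force: 0.0
```

>>> move_arm([
  [[-0.24, -0.3, 0], [0, 0, 0]],
  [[-0.48, -0.6, 0], [0, 0, 0]],
  [[-0.715, -0.906, 0], [0, 0, 0]],
])

```text
clock: 0.85
tool_pos: [0.2484, 0.3078, 0.2051]
eef_rot: [-0.358, -3.121, 0.001]
wrist_force: [0.9, -0.3, 0.1]
width: 0.598
grasp_force: 0.0
```

>>> move_arm([
  [[-0.24, -0.3, 0], [0, 0, 0]],
  [[-0.48, -0.6, 0], [0, 0, 0]],
  [[-0.715, -0.906, 0], [0, 0, 0]],
])

```text
clock: 1.23
tool_pos: [0.3073, 0.1826, 0.2052]
eef_rot: [0.358, 3.121, 0.0]
wrist_force: [0.9, -0.4, -0.9]
width: 0.6
grasp_force: 0.0
```

>>> move_arm([
  [[-0.24, -0.3, 0], [0, 0, 0]],
  [[-0.48, -0.6, 0], [0, 0, 0]],
  [[-0.715, -0.906, 0], [0, 0, 0]],
])

```text
clock: 1.6
tool_pos: [0.3662, 0.0572, 0.2053]
eef_rot: [-0.359, -3.121, -0.0]
wrist_force: [0.6, 0.2, 0.2]
width: 0.597
grasp_force: 0.0
```

>>> move_arm([
  [[-0.24, -0.3, 0], [0, 0, 0]],
  [[-0.48, -0.6, 0], [0, 0, 0]],
  [[-0.715, -0.906, 0], [0, 0, 0]],
])

```text
clock: 1.98
tool_pos: [0.4251, -0.0681, 0.2051]
eef_rot: [-0.359, -3.121, -0.001]
wrist_force: [0.5, 0.2, 0.0]
width: 0.601
grasp_force: 0.0
```

>>> move_arm([
  [[-0.24, -0.3, 0], [0, 0, 0.16]],
  [[-0.48, -0.6, 0], [0, 0, 0.32]],
  [[-0.715, -0.906, 0], [0, 0, 0.48]],
  [[-0.715, -0.906, 0], [0, 0, 0.64]],
  [[-0.715, -0.906, 0], [0, 0, 0.8]],
  [[-0.715, -0.906, 0], [0, 0, 0.96]],
  [[-0.715, -0.906, 0], [0, 0, 1]],
  [[-0.715, -0.906, 0], [0, 0, 1]],
])

```text
clock: 2.98
tool_pos: [0.4835, -0.1919, 0.2049]
eef_rot: [-1.87, -2.523, 0.0]
wrist_force: [-0.7, 0.3, -0.3]
width: 0.601
grasp_force: 0.0
```

>>> move_arm([
  [[0, 0, 0.3], [0, 0, 0.067]],
  [[0, 0, 0.6], [0, 0, 0.067]],
  [[0, 0, 0.9], [0, 0, 0.067]],
  [[0, 0, 0.9], [0, 0, 0.067]],
])

```text
clock: 3.48
tool_pos: [0.481, -0.1903, 0.0943]
eef_rot: [-1.953, -2.451, 0.002]
wrist_force: [0.9, 0.1, 0.4]
width: 0.603
grasp_force: 0.0
```

>>> move_arm([
  [[0, 0, 0.15], [0, 0, 0]],
  [[0, 0, 0.3], [0, 0, 0]],
  [[0, 0, 0.45], [0, 0, 0]],
  [[0, 0, 0.55], [0, 0, 0]],
  [[0, 0, 0.55], [0, 0, 0]],
])

```text
clock: 4.1
tool_pos: [0.4828, -0.1915, 0.0301]
eef_rot: [-1.957, -2.454, 0.001]
wrist_force: [0.3, -0.3, -0.4]
width: 0.604
grasp_force: 0.0
```

>>> move_arm([
  [[0, 0, 0], [0, 0, 0]],
  [[0, 0, 0], [0, 0, 0]],
  [[0, 0, 0], [0, 0, 0]],
  [[0, 0, 0], [0, 0, 0]],
  [[0, 0, 0], [0, 0, 0]],
  [[0, 0, 0], [0, 0, 0]],
], jaw=0.1, grip_force=25)

```text
clock: 4.85
tool_pos: [0.484, -0.1922, 0.0318]
eef_rot: [1.958, 2.456, -0.0]
wrist_force: [-1.7, -0.6, 2.9]
width: 0.233
grasp_force: 25.0
```

>>> move_arm([
  [[0, 0, -0.2], [0, 0, 0]],
  [[0, 0, -0.4], [0, 0, 0]],
  [[0, 0, -0.6], [0, 0, 0]],
  [[0, 0, -0.75], [0, 0, 0]],
  [[0, 0, -0.75], [0, 0, 0]],
])

```text
clock: 5.48
tool_pos: [0.4849, -0.1927, 0.1228]
eef_rot: [1.956, 2.454, 0.001]
wrist_force: [1.0, 0.2, -1.1]
width: 0.233
grasp_force: 25.0
```

>>> move_arm([
  [[0.22, 0.08, 0], [0, 0, 0]],
  [[0.44, 0.16, 0], [0, 0, 0]],
  [[0.66, 0.24, 0], [0, 0, 0]],
  [[0.89, 0.33, 0], [0, 0, 0]],
])

```text
clock: 5.98
tool_pos: [0.4977, -0.078, 0.1199]
eef_rot: [-1.957, -2.454, 0.001]
wrist_force: [0.1, 0.4, -1.0]
width: 0.23
grasp_force: 25.0
```

>>> move_arm([
  [[0.22, 0.08, 0], [0, 0, 0]],
  [[0.44, 0.16, 0], [0, 0, 0]],
  [[0.66, 0.24, 0], [0, 0, 0]],
  [[0.89, 0.33, 0], [0, 0, 0]],
])

```text
clock: 6.48
tool_pos: [0.5124, 0.0348, 0.1199]
eef_rot: [-1.957, -2.454, 0.002]
wrist_force: [1.2, 0.2, -1.2]
width: 0.232
grasp_force: 25.0
```

>>> move_arm([
  [[0.22, 0.08, 0], [0, 0, -0.04]],
  [[0.44, 0.16, 0], [0, 0, -0.08]],
  [[0.66, 0.24, 0], [0, 0, -0.127]],
  [[0.89, 0.33, 0], [0, 0, -0.127]],
  [[0.89, 0.33, 0], [0, 0, -0.127]],
  [[0.89, 0.33, 0], [0, 0, -0.127]],
])

```text
clock: 7.22
tool_pos: [0.5274, 0.1462, 0.1204]
eef_rot: [-1.79, -2.58, 0.003]
wrist_force: [-0.1, -0.5, -1.0]
width: 0.232
grasp_force: 25.0
```

>>> move_arm([
  [[0, 0, 0.1], [0, 0, 0]],
  [[0, 0, 0.2], [0, 0, 0]],
  [[0, 0, 0.3], [0, 0, 0]],
  [[0, 0, 0.35], [0, 0, 0]],
  [[0, 0, 0.35], [0, 0, 0]],
  [[0, 0, 0.35], [0, 0, 0]],
])

```text
clock: 7.98
tool_pos: [0.5287, 0.1468, 0.0798]
eef_rot: [1.791, 2.581, 0.001]
wrist_force: [0.4, -0.1, -0.3]
width: 0.231
grasp_force: 25.0
```

```bash
python3 - <<'E'
from meas import *
print(robot.get_state()['tool_pos'],robot.get_state()['eef_rot'])
o=[]
for n in ('top','scene'):
    im,d,m=grab(n);np.savez(f'{n}1.npz',im=im,d=d)
    s=800/512;b=(220,240,380,390) if n=='top' else (400,230,620,440)
    o.append(cv2.resize(im[int(b[1]/s):int(b[3]/s),int(b[0]/s):int(b[2]/s),::-1],(400,390),interpolation=cv2.INTER_CUBIC))
cv2.imwrite('pics/over.png',np.hstack(o))
E
```

```text
[0.5287076  0.14683675 0.07979149] [1.79050850e+00 2.58070981e+00 8.63914579e-04]
```

View pics/over.png

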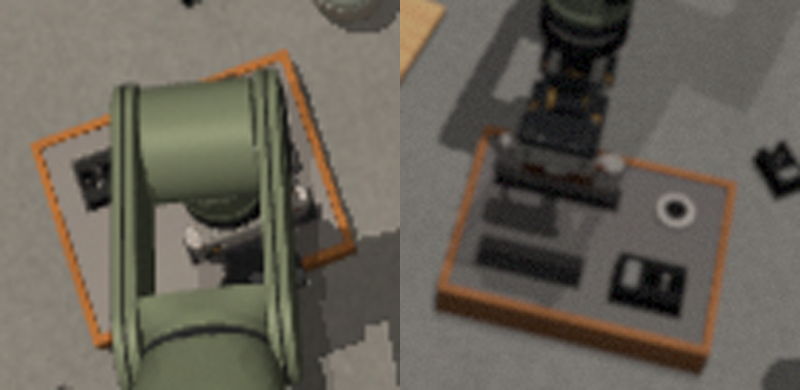

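The crops show the corkscrew held level over the long cutout. In the scene crop its steel ends are at (507,150) and (610,163); in the top crop they are at (195,240) and (300,200). I'll measure its offset from the cutout in the case axes.

```bash
python3 - <<'E'
from meas import *
th=np.radians(20.5);R=np.array([[np.cos(th),-np.sin(th)],[np.sin(th),np.cos(th)]])
ref=np.array([.5287,.1468])
for n in('top','scene'):
    z=np.load(n+'1.npz');m=robot.camera_model(n);im=z['im'];P=cloud(im,z['d'],m)
    L=(P[...,:2]-ref)@R*1000; hsv=cv2.cvtColor(im,cv2.COLOR_RGB2HSV)
    q=(abs(L[...,1])<75)&(abs(L[...,0])<25)&(P[...,2]>.085)&(P[...,2]<.102)
    for sgn in(1,-1):
        e=q&(sgn*L[...,1]>44)
        X=L[e];Z=P[e][:,2]
        print(n,sgn,len(X),'x',np.round(np.percentile(X[:,0],[2,50,98]),1),'y',np.round(np.percentile(X[:,1],[1,50,99]),1),'z',np.round(np.percentile(Z,[5,50,98]),4))
    # foil cutter & cutouts before the move, same frame
    z=np.load(n+'0.npz');im=z['im'];P=cloud(im,z['d'],m);g=im.max(2)
    v,u=np.nonzero(g<62);W=plane(m,np.c_[u,v],.038);L=(W[:,:2]-ref)@R*1000
    for nm,cx,cy,hx,hy in(('long',0,0,22,72),('wide',87,-8,26,62)):
        s=(abs(L[:,0]-cx)<hx)&(abs(L[:,1]-cy)<hy);p=L[s]
        print(' ',nm,s.sum(),'x',np.percentile(p[:,0],[3,97]).round(1),'y',np.percentile(p[:,1],[2,98]).round(1))
    L=(P[...,:2]-ref)@R*1000
    q=(abs(L[...,0]-87)<40)&(abs(L[...,1]-102)<50)&(P[...,2]>.051)&(P[...,2]<.066)&(g<90)
    p=L[q];print('  foil x',np.percentile(p[:,0],[3,97]).round(1),'y',np.percentile(p[:,1],[2,98]).round(1),'z',np.median(P[q][:,2]).round(4))
E
```

```text
top 1 16 x [-11.3  -2.2   6. ] y [44.7 48.4 54.2] z [0.0914 0.0941 0.101 ]
top -1 23 x [-13.6  -3.3   5.9] y [-57.8 -50.3 -44.5] z [0.086  0.0933 0.0989]
  long 93 x [-13.7   9.5] y [-57.8  57.5]
  wide 101 x [75.1 99.8] y [-54.4  38.3]
  foil x [ 65.2 103.7] y [ 70.6 129.2] z 0.0558
scene 1 32 x [-8.4  2.3 12.4] y [44.2 49.  55.8] z [0.0877 0.0922 0.0971]
scene -1 29 x [-8.7  6.  12.6] y [-55.  -49.5 -44.3] z [0.0865 0.0928 0.0974]
  long 329 x [-9.8 13.6] y [-56.4  58.1]
  wide 379 x [ 73.6 103.6] y [-53.1  38.6]
  foil x [ 68.8 108.9] y [ 71.5 131.7] z 0.0556
```

>>> move_arm([
  [[0.008, 0.004, 0.05], [0, 0, 0]],
  [[0.008, 0.004, 0.1], [0, 0, 0]],
  [[0.008, 0.004, 0.14], [0, 0, 0]],
  [[0.008, 0.004, 0.18], [0, 0, 0]],
  [[0.008, 0.004, 0.21], [0, 0, 0]],
  [[0.008, 0.004, 0.24], [0, 0, 0]],
  [[0.008, 0.004, 0.24], [0, 0, 0]],
])

```text
clock: 8.95
tool_pos: [0.5281, 0.1478, 0.0503]
eef_rot: [-1.791, -2.581, 0.001]
wrist_force: [-0.2, 0.1, -0.9]
width: 0.231
grasp_force: 25.0
```

>>> move_arm([
  [[0, 0, 0.01], [0, 0, 0]],
  [[0, 0, 0.02], [0, 0, 0]],
  [[0, 0, 0.03], [0, 0, 0]],
  [[0, 0, 0.04], [0, 0, 0]],
  [[0, 0, 0.05], [0, 0, 0]],
  [[0, 0, 0.05], [0, 0, 0]],
])

```text
clock: 9.7
tool_pos: [0.5283, 0.1478, 0.0445]
eef_rot: [-1.791, -2.581, 0.0]
wrist_force: [-0.5, -1.1, -0.7]
width: 0.234
grasp_force: 25.0
```

>>> move_arm([
  [[0, 0, 0.006], [0, 0, 0]],
  [[0, 0, 0.012], [0, 0, 0]],
  [[0, 0, 0.012], [0, 0, 0]],
  [[0, 0, 0.012], [0, 0, 0]],
])

```text
clock: 10.2
tool_pos: [0.5282, 0.1477, 0.0431]
eef_rot: [-1.791, -2.581, 0.001]
wrist_force: [-1.0, -0.3, -0.2]
width: 0.231
grasp_force: 25.0
```

>>> move_arm([
  [[0, 0, 0], [0, 0, 0]],
  [[0, 0, 0], [0, 0, 0]],
  [[0, 0, 0], [0, 0, 0]],
  [[0, 0, -0.05], [0, 0, 0]],
  [[0, 0, -0.2], [0, 0, 0]],
  [[0, 0, -0.35], [0, 0, 0]],
  [[0, 0, -0.5], [0, 0, 0]],
  [[0, 0, -0.5], [0, 0, 0]],
], jaw=0.4)

```text
clock: 11.2
tool_pos: [0.5305, 0.1481, 0.106]
eef_rot: [1.789, 2.578, 0.006]
wrist_force: [0.2, 0.5, 0.0]
width: 0.401
grasp_force: 0.0
```

>>> move_arm([
  [[0, 0, 0], [0, 0, 0]],
  [[0, 0, 0], [0, 0, 0]],
  [[0, 0, 0], [0, 0, 0]],
  [[0, 0, 0], [0, 0, 0]],
], jaw=0)

```text
clock: 11.7
tool_pos: [0.5281, 0.1478, 0.1027]
eef_rot: [-1.79, -2.581, 0.001]
wrist_force: [-0.5, -0.1, 0.3]
width: 0.019
grasp_force: 0.0
```

```bash
cat > chk.py <<'E'
from meas import *
import sys
th=np.radians(20.5);R=np.array([[np.cos(th),-np.sin(th)],[np.sin(th),np.cos(th)]])
ref=np.array([.5287,.1468])
im,d,m=grab('scene');P=cloud(im,d,m);L=(P[...,:2]-ref)@R*1000;s=800/512
cv2.imwrite(f'pics/{sys.argv[1]}.png',cv2.resize(im[150:290,250:400,::-1],(640,597),interpolation=cv2.INTER_CUBIC))
f=(abs(L[...,0]-42)<10)&(abs(L[...,1])<60);print('foam z',np.nanmedian(P[f][:,2]))
for nm,cx,hx,y0,y1 in[('cork',2,8,lo,lo+20) for lo in(-56,-36,-10,16,36)]+[('foil',cx,7,y,y+17) for cx in(74,103) for y in(72,92,112)]:
    q=(abs(L[...,0]-cx)<hx)&(L[...,1]>y0)&(L[...,1]<y1)&(P[...,2]>.03)&(P[...,2]<.09)
    print(nm,cx,y0,q.sum(),'z',np.round(np.percentile(P[q][:,2],[20,50,80,95]),4) if q.sum()>3 else '-')
print(robot.get_state()['tool_pos'],robot.get_state()['clock'])
E
python3 chk.py perched
```

```text
foam z 0.39956723013907347
cork 2 -56 44 z [0.0488 0.0564 0.0593 0.0606]
cork 2 -36 37 z [0.0544 0.056  0.059  0.0598]
cork 2 -10 44 z [0.054  0.0565 0.0577 0.0599]
cork 2 16 40 z [0.0547 0.0562 0.0578 0.0598]
cork 2 36 44 z [0.052  0.0559 0.0577 0.0598]
foil 74 72 28 z [0.0542 0.0563 0.0576 0.0587]
foil 74 92 38 z [0.0455 0.0538 0.0562 0.0579]
foil 74 112 49 z [0.0453 0.0531 0.0559 0.0587]
foil 103 72 58 z [0.0382 0.0527 0.0563 0.0585]
foil 103 92 56 z [0.0385 0.0528 0.0567 0.0584]
foil 103 112 57 z [0.0413 0.0521 0.0567 0.0581]
[0.528186   0.14778871 0.10282882] 11.75
```

View pics/perched.png

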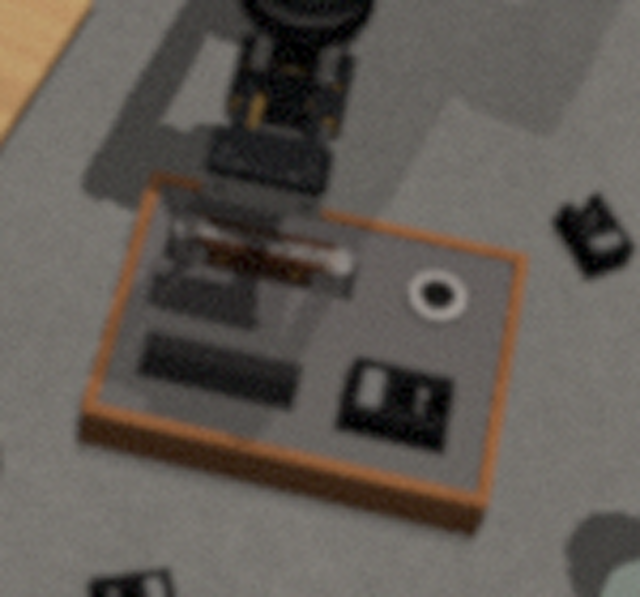

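The crop shows the corkscrew perched level in the long cutout, from (185,240) to (345,265), with its top at about 57 mm. I'll press it at the centre.

>>> move_arm([
  [[0, 0, 0.12], [0, 0, 0]],
  [[0, 0, 0.24], [0, 0, 0]],
  [[0, 0, 0.34], [0, 0, 0]],
  [[0, 0, 0.36], [0, 0, 0]],
  [[0, 0, 0.38], [0, 0, 0]],
  [[0, 0, 0.4], [0, 0, 0]],
  [[0, 0, 0.42], [0, 0, 0]],
  [[0, 0, 0.42], [0, 0, 0]],
])

```text
clock: 12.75
tool_pos: [0.531, 0.1484, 0.0549]
eef_rot: [1.789, 2.578, 0.007]
wrist_force: [1.3, 0.7, 4.5]
width: 0.0
grasp_force: 2.5
```

>>> move_arm([
  [[0, 0, 0.015], [0, 0, 0]],
  [[0, 0, 0.03], [0, 0, 0]],
  [[0, 0, 0.045], [0, 0, 0]],
  [[0, 0, 0.06], [0, 0, 0]],
  [[0, 0, 0.075], [0, 0, 0]],
  [[0, 0, 0.08], [0, 0, 0]],
  [[0, 0, 0.08], [0, 0, 0]],
  [[0, 0, 0.08], [0, 0, 0]],
])

```text
clock: 13.75
tool_pos: [0.5335, 0.1489, 0.05]
eef_rot: [1.786, 2.575, 0.011]
wrist_force: [-4.3, 0.5, 25.8]
width: 0.004
grasp_force: 12.1
```

>>> move_arm([
  [[0, 0, 0], [0, 0, 0]],
  [[0, 0, 0], [0, 0, 0]],
  [[0, 0, 0], [0, 0, 0]],
  [[0, 0, 0], [0, 0, 0]],
])

```text
clock: 14.25
tool_pos: [0.5335, 0.1489, 0.05]
eef_rot: [1.786, 2.575, 0.011]
wrist_force: [-4.8, 0.7, 25.7]
width: 0.009
grasp_force: 12.1
```

>>> move_arm([
  [[0, 0, -0.1], [0, 0, 0]],
  [[0, 0, -0.3], [0, 0, 0]],
  [[0, 0, -0.5], [0, 0, 0]],
  [[0, 0, -0.5], [0, 0, 0]],
  [[0, 0, -0.5], [0, 0, 0]],
])

```text
clock: 14.88
tool_pos: [0.5277, 0.1477, 0.1022]
eef_rot: [-1.79, -2.58, 0.002]
wrist_force: [-0.6, 0.2, -0.3]
width: 0.007
grasp_force: 0.0
```

```bash
python3 chk.py press1
```

```text
foam z 0.3999103408878476
cork 2 -56 35 z [0.0481 0.0502 0.0521 0.0534]
cork 2 -36 36 z [0.0475 0.0499 0.0522 0.0531]
cork 2 -10 38 z [0.0483 0.0504 0.0518 0.0535]
cork 2 16 38 z [0.0482 0.0501 0.0521 0.0539]
cork 2 36 38 z [0.0472 0.0498 0.0514 0.0536]
foil 74 72 27 z [0.0544 0.0557 0.0576 0.059 ]
foil 74 92 39 z [0.0404 0.0547 0.0574 0.0591]
foil 74 112 42 z [0.0431 0.0536 0.0566 0.0575]
foil 103 72 56 z [0.0422 0.054  0.0572 0.0589]
foil 103 92 56 z [0.0386 0.0517 0.0565 0.0588]
foil 103 112 55 z [0.0415 0.0539 0.0574 0.0592]
[0.52731305 0.14763256 0.10181238] 14.925
```

View pics/press1.png

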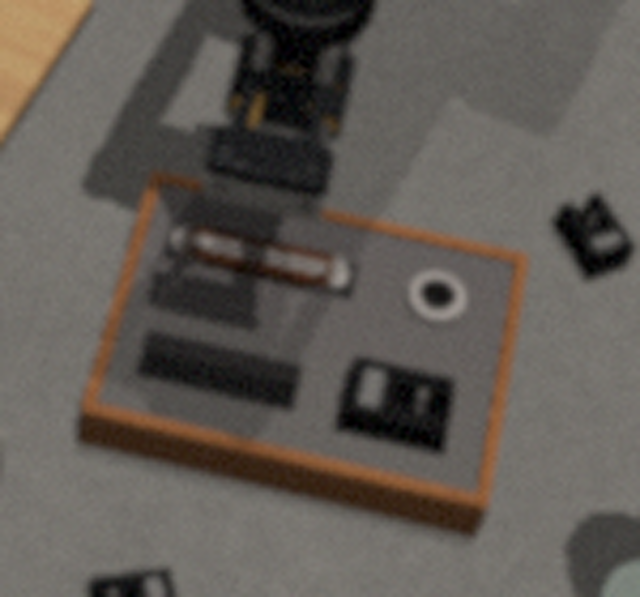

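The corkscrew sank level to about 51 mm but hasn't reached home (44 mm). Arm compliance let the tip drift about 5 mm to +x under load. I'll press again with counter-offset.

>>> move_arm([
  [[0, 0, 0.15], [0, 0, 0]],
  [[0, 0, 0.3], [0, 0, 0]],
  [[0, 0, 0.4], [0, 0, 0]],
  [[0, 0, 0.4], [0, 0, 0]],
  [[0, -0.01, 0.43], [0, 0, 0]],
  [[0, -0.02, 0.46], [0, 0, 0]],
  [[0, -0.03, 0.48], [0, 0, 0]],
  [[0, -0.04, 0.5], [0, 0, 0]],
  [[0, -0.045, 0.51], [0, 0, 0]],
  [[0, -0.045, 0.51], [0, 0, 0]],
  [[0, -0.045, 0.51], [0, 0, 0]],
])

```text
clock: 16.3
tool_pos: [0.5246, 0.1461, 0.0443]
eef_rot: [1.79, 2.58, 0.003]
wrist_force: [-2.3, -1.0, 8.6]
width: 0.005
grasp_force: 4.5
```

>>> move_arm([
  [[0, 0, 0.015], [0, 0, 0]],
  [[0, 0.005, 0.03], [0, 0, 0]],
  [[0, 0.005, 0.04], [0, 0, 0]],
  [[0, 0.005, 0.04], [0, 0, 0]],
  [[0, 0.005, 0.04], [0, 0, 0]],
])

```text
clock: 16.92
tool_pos: [0.5247, 0.1462, 0.044]
eef_rot: [1.789, 2.581, -0.0]
wrist_force: [-15.5, -2.6, 37.9]
width: 0.005
grasp_force: 18.7
```

>>> move_arm([
  [[0, 0.04, -0.1], [0, 0, 0]],
  [[0, 0.04, -0.3], [0, 0, 0]],
  [[0, 0.04, -0.5], [0, 0, 0]],
  [[0, 0.04, -0.55], [0, 0, 0]],
  [[0, 0.04, -0.55], [0, 0, 0]],
  [[0, 0.04, -0.55], [0, 0, 0]],
])

```text
clock: 17.68
tool_pos: [0.5275, 0.1477, 0.1019]
eef_rot: [-1.79, -2.58, 0.002]
wrist_force: [-0.9, 0.5, 0.6]
width: 0.003
grasp_force: 0.0
```

```bash
python3 chk.py press2 | grep -v foil
```

```text
foam z 0.3982203525349968
cork 2 -56 40 z [0.0406 0.0431 0.0454 0.0462]
cork 2 -36 36 z [0.042  0.0429 0.0449 0.0458]
cork 2 -10 38 z [0.0419 0.0437 0.0453 0.0474]
cork 2 16 39 z [0.0417 0.0433 0.0449 0.0464]
cork 2 36 40 z [0.0412 0.0435 0.0454 0.0466]
[0.52745683 0.14765144 0.101899  ] 17.725
```

The corkscrew is home and level, with its top at about 44 mm along its whole length. Next is the foil cutter. I'll open the jaw to about 17 mm so that each finger presses one side of the U.

>>> move_arm([
  [[0.2, 0.18, 0], [0, 0, 0]],
  [[0.4, 0.36, 0], [0, 0, 0]],
  [[0.6, 0.54, 0], [0, 0, 0]],
  [[0.837, 0.723, 0], [0, 0, 0]],
  [[0.837, 0.723, 0.1], [0, 0, 0]],
  [[0.837, 0.723, 0.2], [0, 0, 0]],
  [[0.837, 0.723, 0.3], [0, 0, 0]],
  [[0.837, 0.723, 0.33], [0, 0, 0]],
  [[0.837, 0.723, 0.33], [0, 0, 0]],
  [[0.837, 0.723, 0.33], [0, 0, 0]],
], jaw=0.18)

```text
clock: 18.98
tool_pos: [0.5751, 0.2722, 0.0643]
eef_rot: [1.791, 2.58, 0.001]
wrist_force: [1.0, 0.1, 0.6]
width: 0.179
grasp_force: 0.0
```

>>> move_arm([
  [[0, 0, 0.03], [0, 0, 0]],
  [[0, -0.005, 0.06], [0, 0, 0]],
  [[0, -0.015, 0.09], [0, 0, 0]],
  [[0, -0.03, 0.12], [0, 0, 0]],
  [[0, -0.035, 0.14], [0, 0, 0]],
  [[0, -0.04, 0.16], [0, 0, 0]],
  [[0, -0.04, 0.17], [0, 0, 0]],
  [[0, -0.04, 0.17], [0, 0, 0]],
  [[0, -0.04, 0.17], [0, 0, 0]],
])

```text
clock: 20.1
tool_pos: [0.574, 0.2719, 0.0469]
eef_rot: [1.788, 2.577, 0.011]
wrist_force: [1.4, 1.0, 8.5]
width: 0.182
grasp_force: 4.5
```

>>> move_arm([
  [[0, -0.01, 0.015], [0, 0, 0]],
  [[0, -0.015, 0.03], [0, 0, 0]],
  [[0, -0.02, 0.045], [0, 0, 0]],
  [[0, -0.02, 0.06], [0, 0, 0]],
  [[0, -0.02, 0.06], [0, 0, 0]],
  [[0, -0.02, 0.06], [0, 0, 0]],
])

```text
clock: 20.85
tool_pos: [0.5742, 0.2721, 0.0441]
eef_rot: [1.786, 2.574, 0.018]
wrist_force: [-1.5, -0.1, 24.5]
width: 0.183
grasp_force: 12.0
```

>>> move_arm([
  [[0, 0.06, -0.1], [0, 0, 0]],
  [[0, 0.06, -0.3], [0, 0, 0]],
  [[0, 0.06, -0.6], [0, 0, 0]],
  [[0, 0.06, -0.9], [0, 0, 0]],
  [[0, -0.2, -0.95], [0, 0, 0]],
  [[0, -0.6, -0.95], [0, 0, 0]],
  [[0, -1, -0.95], [0, 0, 0]],
  [[0, -1, -0.95], [0, 0, 0]],
  [[0, -1, -0.95], [0, 0, 0]],
])

```text
clock: 21.98
tool_pos: [0.4562, 0.228, 0.1503]
eef_rot: [1.79, 2.58, 0.002]
wrist_force: [0.3, 0.1, 0.1]
width: 0.185
grasp_force: 0.0
```

```bash
python3 chk.py final
```

```text
foam z 0.03707765958542453
cork 2 -56 39 z [0.0403 0.0433 0.0453 0.0473]
cork 2 -36 36 z [0.0416 0.0435 0.045  0.0462]
cork 2 -10 36 z [0.0416 0.0434 0.0461 0.0478]
cork 2 16 37 z [0.0412 0.0434 0.0454 0.0468]
cork 2 36 40 z [0.0403 0.0422 0.0444 0.0467]
foil 74 72 26 z [0.0412 0.0426 0.0447 0.0462]
foil 74 92 32 z [0.0399 0.0424 0.0445 0.047 ]
foil 74 112 31 z [0.04   0.0435 0.0447 0.0456]
foil 103 72 37 z [0.0378 0.0421 0.0445 0.0464]
foil 103 92 41 z [0.0372 0.0417 0.0445 0.0468]
foil 103 112 37 z [0.0381 0.0419 0.0443 0.0461]
[0.45685524 0.2281586  0.15054408] 22.025
```

View pics/final.png

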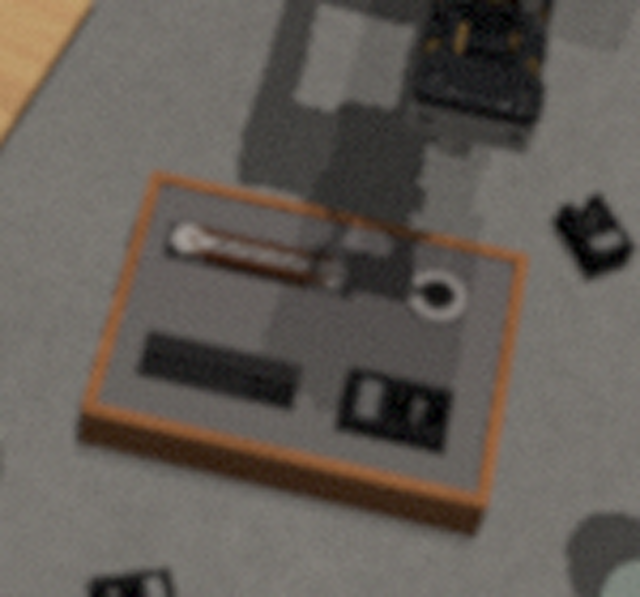

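The final crop shows the corkscrew, from (185,238) to (335,270), and the foil cutter at (395,410). Both are seated level with tops at about 44 mm, and the gripper is clear, so I'm handing in.

```bash
python3 -c "from plant import robot; print(robot.hand_in())"
```

```text
the job is handed in; nothing more can be done
None
```

The corkscrew and the foil cutter are both pressed home and level, with tops about 6 mm above the foam; the job was handed in at about 22 s and no verdict came back.

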